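Catch the falling lid of the bead case

TASK

The lid of the bead case stands open, leaning back; close it without a bang. Tip the lid forward past upright so that it falls on its own, catch it well before it lands on the back (the outside) of a finger under its orange tab, then keep it on the finger and lower it gently until it is fully shut, and take the finger away. Do not pinch or force the lid, and leave the bowl, jar and spool alone.

Things in the scene. Friction and masses are not known exactly. Their poses are not given: they have to be found in the camera images.
- case: White open bead case with six compartments, fixed to the table: 130 mm deep (x), 200 mm wide (y), 60 mm tall, walls 4 mm. Origin at the centre of its underside on the table; +x points from its front wall (outer face at x = -65 mm) to the hinge side, towards the robot's left (world +y) give or take 0.35 rad, so the tab side looks to the robot's right; z up.
- lid_hinge (a point): Middle of the hinge axis, which runs along the case's y, at x = +65 mm, z = 60 mm in the case's frame; fixed to the case, axes as the case's. The lid is a clear panel in a blue frame, 130 mm from hinge to front, 204 mm wide, 6 mm thick, about 0.2 kg (1 N at the tab). Shut, its underside is 1 mm above the case's rim.
- lid_tab (a point): Middle of the outer end of the lid's orange pull tab, in mid-thickness, 160 mm from the hinge axis. The tab is 90 mm wide, 6 mm thick and overhangs the case's front wall by 30 mm: a fingertip can stay under it in front of the case until the lid is shut. Turns with the lid: x runs from tab to hinge, z is the normal of the outer face (up when shut).
- lid (a joint): Lid angle, rad: 0 shut and level, 1.57 upright, 1.80 leaning back on its stop, where it settles by itself at the start. The hinge is damped, nearly frictionless: let go at about 1.45 the lid falls slowly, then faster, up to 0.55 to 0.8 rad/s; it takes 2.8 to 4 s to reach 0.7 rad and over 1 s more to land with a knock. A finger holds it with about 1 N.
- bowl: Loose white bowl, 84 mm across the rim, 35 mm tall, origin at the centre of its underside. Beside or behind the case; not to be moved.
- jar: Loose amber jar with a brass cap, 60 mm in diameter, 85 mm tall, origin at the centre of its underside. Beside or behind the case; not to be moved.
- spool: Loose copper-coloured spool, 52 mm in diameter, 50 mm tall, origin at the centre of its underside. Beside or behind the case; not to be moved.

How it is judged (in metres and radians):
On the way, in this order (a step that is already met when the one before it is completed fails the run):
1. the lid, tipped past upright, falls on its own with no finger on it (value of joint lid between 0.5 and 1.5 rad and velocity of joint lid below -0.05 rad/s and contact force between each of the arm, the fingers and lid below 0.02 N), for 0.15 s.
2. the fingers catch the lid partway down and stop its fall (value of joint lid between 0.2 and 1.25 rad and contact force between the fingers and lid above 0.2 N and velocity of joint lid above -0.35 rad/s), for 0.2 s.
3. the lid is still on the finger just before it is shut (value of joint lid below 0.1 rad and contact force between the fingers and lid above 0.1 N), for 0.05 s.
At the end, for the whole second after the job is handed in: the lid is fully shut (within 0.02 rad) and at rest, having fallen free, been caught and been lowered on the finger; bowl, jar and spool stand within 20 mm of where they began (value of joint lid below 0.02 rad and angular speed of lid below 0.05 rad/s and distance of each of bowl, jar, spool from where it was at the start of the episode below 0.02 m and angle between each of bowl, jar, spool's own z axis and vertical below 0.15 rad); the robot touches nothing.
It fails at once if the lid comes down fast (over 0.45 rad/s, some 70 mm/s at the tab) in the last 0.3 rad: a bang (value of joint lid below 0.3 rad and velocity of joint lid below -0.45 rad/s).
It fails at once if the lid is pinched or forced (over 15 N) (contact force between the fingers and lid above 15 N).
It fails at once if a bystander is pushed, tipped or lifted (moved over 20 mm) (distance of any of bowl, jar, spool from where it was at the start of the episode above 0.02 m).
It also fails if it takes over 64 s, if anything falls off the work surface, if the arm or the gripper's body presses on something with over 40 N, if the wrist force passes 120 N, or if a joint passes its speed limit or range.

ROBOT

A 6-joint arm with a two-finger parallel gripper is mounted at the origin on the work surface. World frame = base frame: x ahead of the robot, y to its left, z up, the work surface at z = 0. Lengths are in mm, angles in rad, forces in N, time in s.
With the tool pointing down it reaches from about 200 to 875 mm from the base axis. Payload 3.4 kg.
Tool frame: the origin (TCP) lies at the centre of the arm's flange, where the gripper is bolted on; the fingertips stand 199 mm ahead of it and the grasp point (between the pads) lies 180 mm ahead of it (r.hold_point_z is the distance from the TCP to the grasp point, in mm); z points along the fingers, y is the direction in which the jaws open and shut (so a half turn about z gives the same grasp; the last joint's range is limited). The gripper opens to 94 mm and grips with 3 to 60 N. Pads are 16 mm wide; open, the fingers measure 119 mm over their backs; the gripper's body (75 mm by 177 mm) begins 78 mm behind the grasp point.
Start: joints at [-1.34, 0.276, 1.505, -0, 1.361, -0.121], TCP at [198.135, -539.803, 404.693] pointing down, gripper open.
Joint ranges: [-2.89, 2.89], [-0.75, 2.08], [0.22, 2.7], [-1.18, 4.32], [0.11, 2.71], [-2.7, 2.7]. Speed limits (rad/s): [2.57, 2.57, 3.14, 3.14, 3.14, 3.14].

INTERFACE

Orientations are given as a rotation vector (axis times angle).
In Python, from cell import r gives the robot as it stands. Calls block until the motion is done:
- r.movep(position, orientation): joint-space move of the TCP to a pose.
- r.movel(position, vel=150, rotation=None): straight line of the TCP; rotation=None keeps the orientation; vel is the mean speed in mm/s.
- r.move_j(angles): joint-space move.
- r.open_gripper() and r.close_gripper(grip_force=None): open the fingers fully, or close them until they stop; grip_force is the grip in N (None keeps the last).
- r.wait(seconds).
- r.solve_ik(position, orientation): joint angles nearest the present ones, or None.
- r.observe(): the state.
- r.get_image(name): name is "side" or "top"; returns a dict with "pixels" (400x640x3 uint8, blue, green, red), "vertical_fov" (degrees; the focal length in pixels is half the picture's height over the tangent of half this angle, whatever the lens; pixels are square), "cx", "cy" (the principal point, pixels), "world_from_camera" (4x4, takes a point from camera to world coordinates). Camera axes: x right, y up, looking along -z (the intrinsics and any distortion apply to the point x, -y, -z); pixel columns grow to the right and rows downward; lengths in mm; the calibration is good to about 2 mm. A picture is of the moment at which its call begins. There is no depth.
A pose or a line that the arm cannot do raises r.IKError and nothing moves.
- r.job_done(): hands the job in, once; it reports no verdict.
Trained networks look in the newest picture that a camera, given by its name, has taken for a name from the list of things; names that differ only in an ending like _2 or _b are one class to them, and where a whole thing is asked for, a point or a joint stands for the part that bears it (a point fixed in the world has none). Each returns a list of dicts, best first, with "conf" (0 to 1); they miss things now and then, are a little off and sometimes report something else, mostly with a low value. They report only what shows in the picture. A call takes as long as a camera call.
- r.search_frame(camera, query): "at" ([column, row] in pixels, amid what is visible of it).
- r.regions_of(camera, query): "region" (400x640 bool, what is visible of it) and "at" ([column, row] in pixels, amid what is visible of it).
The state is a dict: "time": time; "joints": joint angles; "dq": joint speeds; "effort": joint torques, N m; "eef_pos": TCP position; "ee_rot": TCP orientation; "force": force on the tool from outside, world axes, zero at the start; "ft_torque": the same for the moment, N m; "gripper_width": opening from 0.0 (shut) to 1.0 (fully open).
Only numpy, scipy, OpenCV 4.12 (cv2) and the standard library are available. Lean on these libraries where they do the work, as an engineer would, in place of code of your own. Each camera call takes 0.05 s, during which the arm holds its last target.

## Working session

There is one attempt and no reset: what is moved stays moved. The work goes in short steps, each a Python script; the robot and the scene stay as the last script left them, time stands still between calls to the robot, and variables do not carry over. Pictures are saved under pics/ and viewed, and the job is handed in when it is done.

```bash
ls; mkdir -p pics; python3 - <<'E'
from cell import r
import cv2,numpy as np
o=r.observe();print(o)
for n in("side","top"):
    im=r.get_image(n);cv2.imwrite(f"pics/{n}0.png",im["pixels"]);print(n,[ (k,v) for k,v in im.items() if k!="pixels"])
    for q in("case","lid","lid_tab","lid_hinge","bowl","jar","spool"):
        print(q,[(d["at"],round(d["conf"],2)) for d in r.search_frame(n,q)])
print(r.observe()["time"])
E
```

```text
pics
{'time': 0.0, 'joints': array([-1.34001342e+00,  2.76580840e-01,  1.50605906e+00,  1.50547319e-05,
        1.36068704e+00, -1.21008252e-01]), 'dq': array([ 0.00039596, -0.00029928,  0.00109375,  0.00072057, -0.00198006,
       -0.0010195 ]), 'effort': array([-9.46301793e-05, -4.04590738e+01, -2.37229192e+01,  6.99785259e-02,
        3.44186404e-02, -1.33376352e-04]), 'eef_pos': array([ 198.08302259, -539.6025784 ,  403.84202331]), 'ee_rot': array([-3.09141368e+00, -5.49439156e-01,  1.26290694e-04]), 'force': array([ 0.41224382,  0.40540787, -0.03836505]), 'ft_torque': array([-0.06031641, -0.04089948,  0.00115378]), 'gripper_width': 0.9998071821002528}
side [('vertical_fov', 56.68284961349601), ('cx', 321.5521971304434), ('cy', 194.10653571149177), ('world_from_camera', array([[-8.92066148e-01,  3.42683141e-01, -2.94595066e-01,
         3.86423149e+02],
       [-4.51836137e-01, -6.87725450e-01,  5.68223382e-01,
         5.15556401e+02],
       [-7.87995099e-03,  6.40001540e-01,  7.68333219e-01,
         6.51429872e+02],
       [ 0.00000000e+00,  0.00000000e+00,  0.00000000e+00,
 
[... 250 characters left out ...]
('vertical_fov', 42.68387361751179), ('cx', 310.7525546943201), ('cy', 195.79001364036782), ('world_from_camera', array([[ 2.21161459e-02,  9.93070146e-01, -1.15423397e-01,
         5.27998552e+02],
       [-9.99753843e-01,  2.17639556e-02, -4.31080159e-03,
         8.43787476e+01],
       [-1.76885870e-03,  1.15490323e-01,  9.93307030e-01,
         9.96958563e+02],
       [ 0.00000000e+00,  0.00000000e+00,  0.00000000e+00,
         1.00000000e+00]]))]
case [([326.1, 231.5], 0.81), ([229.5, 249.3], 0.25)]
lid [([289.8, 229.2], 0.76)]
lid_tab [([285.1, 225.8], 0.85)]
lid_hinge [([322.4, 232.1], 0.98)]
bowl [([229.6, 244.8], 0.61)]
jar [([368.1, 145.7], 0.91)]
spool [([237.0, 170.2], 0.9)]
0.8
```

View pics/side0.png

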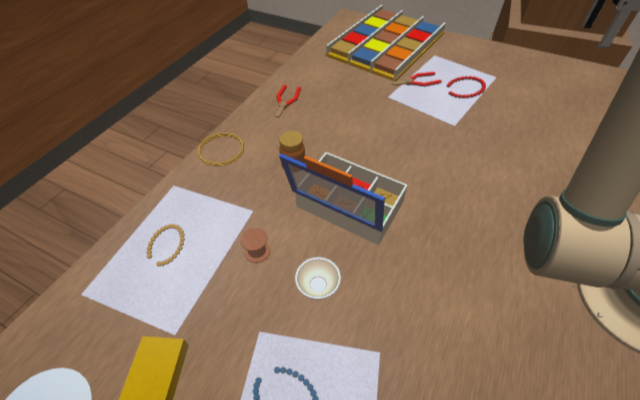

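View pics/top0.png

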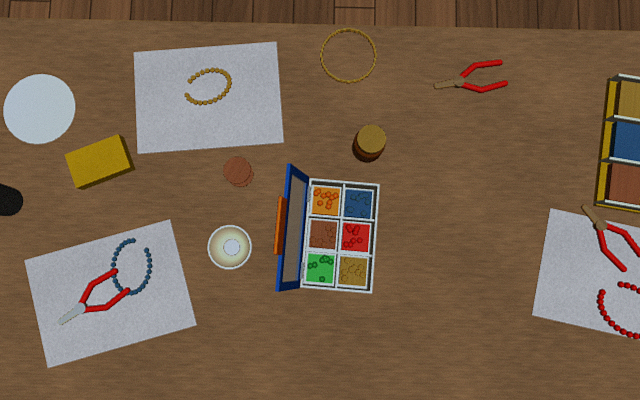

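```bash
python3 - <<'E'
import cv2,numpy as np
a=cv2.imread("pics/top0.png")[150:310,265:395];b=cv2.imread("pics/side0.png")[140:250,270:420]
cv2.imwrite("pics/topz.png",cv2.resize(a,None,fx=3.7,fy=3.7,interpolation=2));cv2.imwrite("pics/sidez.png",cv2.resize(b,None,fx=5,fy=5,interpolation=2))
E
```

```text
(no output)
```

View pics/topz.png

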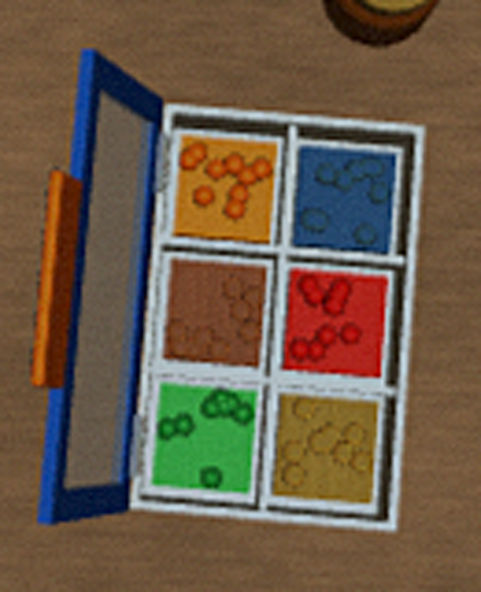

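View pics/sidez.png

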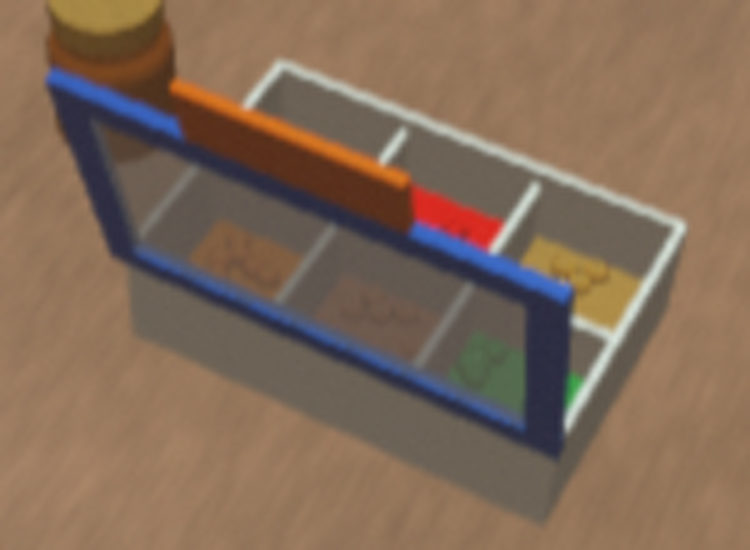

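```bash
cat > geo.py <<'E'
import numpy as np
CAM={"side":(56.68284961349601,321.5521971304434,194.10653571149177,np.array([[-8.92066148e-01,3.42683141e-01,-2.94595066e-01,3.86423149e+02],[-4.51836137e-01,-6.87725450e-01,5.68223382e-01,5.15556401e+02],[-7.87995099e-03,6.40001540e-01,7.68333219e-01,6.51429872e+02],[0,0,0,1]])),
"top":(42.68387361751179,310.7525546943201,195.79001364036782,np.array([[2.21161459e-02,9.93070146e-01,-1.15423397e-01,5.27998552e+02],[-9.99753843e-01,2.17639556e-02,-4.31080159e-03,8.43787476e+01],[-1.76885870e-03,1.15490323e-01,9.93307030e-01,9.96958563e+02],[0,0,0,1]]))}
def proj(c,P):
    fv,cx,cy,T=CAM[c];f=200/np.tan(np.radians(fv)/2)
    p=(np.atleast_2d(P)-T[:3,3])@T[:3,:3]
    return np.c_[cx+f*p[:,0]/-p[:,2],cy-f*p[:,1]/-p[:,2]]
def back(c,uv,z):
    fv,cx,cy,T=CAM[c];f=200/np.tan(np.radians(fv)/2)
    d=T[:3,:3]@np.array([(uv[0]-cx)/f,-(uv[1]-cy)/f,-1.])
    return T[:3,3]+d*(z-T[2,3])/d[2]
def case2w(p,x):  # p: x,y,yaw
    c,s=np.cos(p[2]),np.sin(p[2]);x=np.atleast_2d(x)
    return np.c_[p[0]+c*x[:,0]-s*x[:,1],p[1]+s*x[:,0]+c*x[:,1],x[:,2]]
def lidpt(q,d,y,n): # d along lid from hinge, n normal offset of outer face dir
    return [65-d*np.cos(q)+n*np.sin(q),y,60+d*np.sin(q)+n*np.cos(q)]
E
python3 - <<'E'
from geo import *
from scipy.optimize import least_squares
obs=[("top",(379.6,184.3),[-65,-100,60]),("top",(371.5,292.4),[-65,100,60]),("top",(310.4,178.1),[65,-100,60]),("top",(300.9,286),[65,100,60]),
("side",(326,152.6),[-65,-100,60]),("side",(407,184.4),[-65,100,60]),("side",(379,244),[65,100,0])]
f=lambda p:np.concatenate([(proj(c,case2w(p,x))-uv).ravel() for c,uv,x in obs])
s=least_squares(f,[500,80,1.57]);print(s.x,s.fun.reshape(-1,2).round(1))
p=s.x
lob=[("top",(279.1,195.9),-45),("top",(274.5,253.8),45),("side",(304.4,156.6),-45),("side",(352,175.6),45)]
g=lambda q:np.concatenate([(proj(c,case2w(p,lidpt(q[0],160,y,q[1])))-uv).ravel() for c,uv,y in lob])
s=least_squares(g,[1.8,4]);print(s.x,s.fun.reshape(-1,2).round(1))
for n,us,ut,h in(("bowl",(318.6,278.5),(229.6,246),20),("jar",(294.7,147.2),(370,140),50),("spool",(257,246),(237,170),40)):
    print(n,back("side",us,h),back("top",ut,h), back("top",ut,{"jar":85,"bowl":35,"spool":50}[n]))
E
```

```text
[566.62190423  32.05281957   1.50791286] [[ 0.5 -0.7]
 [ 0.9  0.7]
 [-0.4 -0.4]
 [-0.4  0.9]
 [-0.5 -1. ]
 [ 0.3  0. ]
 [-0.8  1.1]]
[ 1.65922722 26.60701816] [[ 1.1 -0.5]
 [ 0.2  0.4]
 [-1.6 -0.5]
 [-1.2  0.4]]
bowl [540.97762849 233.60356529  20.        ] [542.10767932 240.67518422  20.        ] [541.89105098 238.27544421  35.        ]
jar [738.9315862  -29.56587685  50.        ] [746.38675016 -20.88225389  50.        ] [738.31502745 -16.99176153  85.        ]
spool [673.34326227 234.79006833  40.        ] [685.29420205 229.25297313  40.        ] [683.65049817 227.73907032  50.        ]
```

```bash
cat >> geo.py <<'E'
from scipy.spatial.transform import Rotation as R
CP=np.array([566.6,32.05,1.508]); T=0.9; NO,NU=7.,1.
a=np.array([np.cos(T),-np.sin(T)]); nb=np.array([np.sin(T),np.cos(T)])
ex=np.array([np.cos(CP[2]),np.sin(CP[2]),0]); ez=np.array([0,0,1.])
def w3(v): return v[0]*ex+v[1]*ez
def rot(sgn):
    z=w3(a);y=sgn*w3(nb);x=np.cross(y,z)
    return R.from_matrix(np.c_[x,y,z]).as_rotvec()
def tcp(C): # C=(u,w) tip centre rel hinge
    h=case2w(CP,[65,0,60])[0]
    return h+w3(np.asarray(C)-199*a)
def edge(q,n): return np.array([-160*np.cos(q)+n*np.sin(q),160*np.sin(q)+n*np.cos(q)])
def Cpull(q,e=25): return edge(q,NO)+e*a+12.5*nb
def Ccatch(q,s=22): return edge(q,NU)+s*a-12.5*nb
E
python3 - <<'E'
from cell import r
from geo import *
S=[("pre",Cpull(1.8)+[25,60]),("hook",Cpull(1.8)+[20,0]),("rel",Cpull(1.43)),("c1",Cpull(1.43)-60*a),("c2",[-165,110]),("c3",Ccatch(.8)),("q0",Ccatch(0)+[0,-8]),("out",Ccatch(0)+[-80,-8])]
for s in(1,-1):
    print(s,rot(s))
    for n,c in S: 
        j=r.solve_ik(tcp(c),rot(s)); print(n,tcp(c).round(),None if j is None else np.round(j,2))
E
```

```text
1 [0.09252095 2.94573118 1.02678643]
pre [569.  67. 418.] [-0.22  0.28  1.58  0.67  1.44 -1.86]
hook [568.  62. 358.] [-0.22  0.32  1.67  0.68  1.34 -1.96]
rel [564. -17. 363.] [-0.36  0.33  1.64  0.64  1.43 -2.05]
c1 [561. -54. 410.] [-0.42  0.31  1.55  0.62  1.56 -2.03]
c2 [ 553. -191.  326.] [-0.63  0.44  1.57  0.55  1.54 -2.27]
c3 [ 556. -133.  306.] [-0.55  0.42  1.65  0.59  1.45 -2.24]
q0 [ 553. -182.  184.] [-0.62  0.59  1.72  0.58  1.28 -2.42]
out [ 548. -262.  184.] [-0.72  0.63  1.63  0.53  1.37 -2.46]
-1 [-2.46977408  0.07757186 -0.02703904]
pre [569.  67. 418.] [-0.22  0.28  1.58  0.67  1.44  1.28]
hook [568.  62. 358.] [-0.22  0.32  1.67  0.68  1.34  1.18]
rel [564. -17. 363.] [-0.36  0.33  1.64  0.64  1.43  1.1 ]
c1 [561. -54. 410.] [-0.42  0.31  1.55  0.62  1.56  1.11]
c2 [ 553. -191.  326.] [-0.63  0.44  1.57  0.55  1.54  0.87]
c3 [ 556. -133.  306.] [-0.55  0.42  1.65  0.59  1.45  0.9 ]
q0 [ 553. -182.  184.] [-0.62  0.59  1.72  0.58  1.28  0.72]
out [ 548. -262.  184.] [-0.72  0.63  1.63  0.53  1.37  0.68]
```

```bash
python3 - <<'E'
from cell import r
from geo import *
import cv2
r.close_gripper(10)
ro=rot(-1)
r.movep(tcp(Cpull(1.8)+[-40,130]),ro)
r.movel(tcp(Cpull(1.8)+[25,60]),200)
r.movel(tcp(Cpull(1.8)+[20,0]),120)
o=r.observe();print(o["time"],o["gripper_width"],o["force"],o["eef_pos"]-tcp(Cpull(1.8)+[20,0]))
for n in("side","top"): cv2.imwrite(f"pics/{n}1.png",r.get_image(n)["pixels"])
cv2.imwrite("pics/c1.png",np.vstack([cv2.imread("pics/side1.png")[80:320,100:500],cv2.imread("pics/top1.png")[80:320,180:580]]))
E
```

```text
6.1833 0.0034495778784158593 [-0.58921266  0.44593753  0.68215918] [ 0.34871666 -0.22349872  0.54612816]
```

View pics/c1.png

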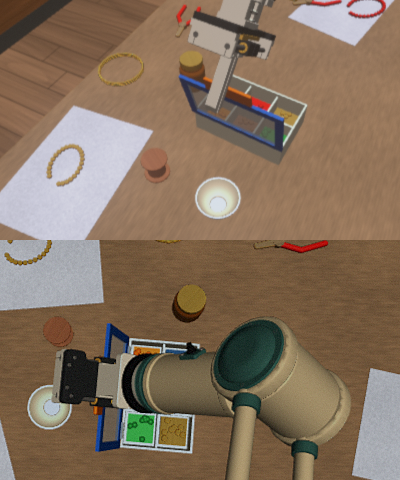

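The closed finger reaches over the tab and its tip is behind the lid. In the side crop the tip is at about (215,105). Next I'll pull to just short of upright and check.

```bash
python3 - <<'E'
from cell import r
from geo import *
import cv2
for q in (1.8,1.72,1.65): r.movel(tcp(Cpull(q)),30)
r.wait(.3)
o=r.observe();print(o["time"],o["force"],o["eef_pos"]-tcp(Cpull(1.65)))
cv2.imwrite("pics/side2.png",r.get_image("side")["pixels"])
im=cv2.imread("pics/side2.png");c=im[120:250,260:420].copy()
for q,col in((1.8,(0,255,0)),(1.65,(0,255,255))):
  P=proj("side",case2w(CP,[lidpt(q,130,y,NO) for y in(-102,102)]+[lidpt(q,160,y,NO) for y in(-45,45)]))-[260,120]
  print(q,P.round(1).tolist())
c=cv2.resize(c,None,fx=4.5,fy=4.5,interpolation=2)
for q,col in((1.8,(0,255,0)),(1.65,(0,255,255))):
  for p in proj("side",case2w(CP,[lidpt(q,130,y,NO) for y in(-102,102)]+[lidpt(q,160,y,NO) for y in(-45,45)]))-[260,120]: cv2.circle(c,tuple(int(v*4.5+2) for v in p),4,col,1)
cv2.imwrite("pics/s2z.png",c)
E
```

```text
8.5 [0.88540547 1.1856033  0.26157822] [-0.05546595  0.06383433 -0.14376087]
1.8 [[18.1, 36.3], [122.4, 80.9], [42.1, 38.3], [89.9, 58.3]]
1.65 [[23.9, 28.3], [127.6, 71.4], [49.4, 27.8], [96.9, 46.9]]
```

View pics/s2z.png

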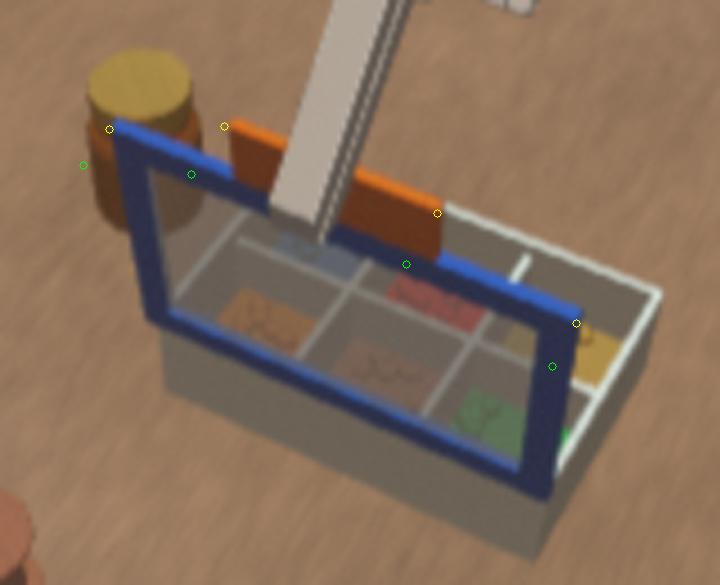

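The lid is up on the finger at about 1.62 rad, close to the model. Now the release, the move around and the catch, in one script.

```bash
python3 - <<'E'
from cell import r
from geo import *
import cv2
L=[]
def ob(n): 
    o=r.observe();L.append((n,round(o["time"],2),o["force"].round(2).tolist()))
    return o["time"]
r.movel(tcp(Cpull(1.55)),40)
r.movel(tcp(Cpull(1.46)),40); t0=ob("rel")
r.movel(tcp(Cpull(1.46)-65*a),200); ob("c1")
im1=r.get_image("side")["pixels"]
r.movel(tcp([-165,110]),300); t=ob("c2")-t0
im2=r.get_image("side")["pixels"]
qc=0.85 if t<1.4 else 0.75 if t<1.8 else 0.6
r.movel(tcp(Ccatch(qc)),200); ob("c3")
im3=r.get_image("side")["pixels"]
print(qc,*L,sep="\n")
for i,m in enumerate((im1,im2,im3)): cv2.imwrite(f"pics/f{i}.png",m[80:280,220:460])
cv2.imwrite("pics/f.png",np.hstack([m[80:280,220:460] for m in(im1,im2,im3)]))
E
```

```text
0.85
('rel', 9.61, [-0.22, -0.21, 0.27])
('c1', 10.08, [-0.04, 0.33, 0.74])
('c2', 10.83, [1.02, -0.74, -0.51])
('c3', 11.36, [0.72, 0.23, 0.19])
```

View pics/f.png

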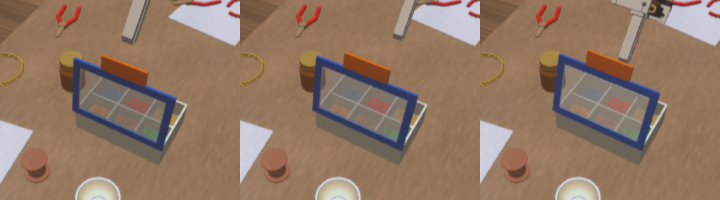

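The lid is falling free and the finger is already in place below it. Now I wait for it to land on the finger.

```bash
python3 - <<'E'
from cell import r
from geo import *
import cv2
ms=[]
for i in range(12):
    r.wait(.2); m=r.get_image("side")["pixels"]; o=r.observe(); ms.append(m)
    print(round(o["time"],2),o["force"].round(2),r.search_frame("side","lid_tab")[:1])
cv2.imwrite("pics/g.png",np.vstack([np.hstack([m[90:250,250:450] for m in ms[k:k+4]]) for k in(0,4,8)]))
E
```

```text
11.66 [0.19 0.07 0.2 ] [{'at': [347.4, 175.9], 'conf': 0.71}]
11.96 [-0.18  0.43 -0.06] [{'at': [349.2, 178.6], 'conf': 0.77}]
12.26 [-1.29 -0.08 -0.35] [{'at': [346.1, 174.7], 'conf': 0.72}]
12.56 [ 0.21  0.33 -0.36] [{'at': [351.3, 174.6], 'conf': 0.57}]
12.86 [-0.37 -1.16 -0.37] [{'at': [351.4, 175.7], 'conf': 0.6}]
13.16 [ 0.81 -0.55 -0.25] [{'at': [349.2, 173.6], 'conf': 0.72}]
13.46 [ 0.09 -0.9   0.11] [{'at': [353.0, 175.4], 'conf': 0.95}]
13.76 [ 0.07 -0.2  -0.34] [{'at': [350.0, 174.7], 'conf': 0.59}]
14.06 [-0.05 -0.35  0.32] [{'at': [351.1, 176.3], 'conf': 0.56}]
14.36 [-0.36 -0.74  0.26] [{'at': [349.7, 173.7], 'conf': 0.82}]
14.66 [ 0.44 -0.86 -0.68] [{'at': [349.8, 174.0], 'conf': 0.56}]
14.96 [-1.18 -1.33 -0.53] [{'at': [351.8, 174.1], 'conf': 0.58}]
```

View pics/g.png

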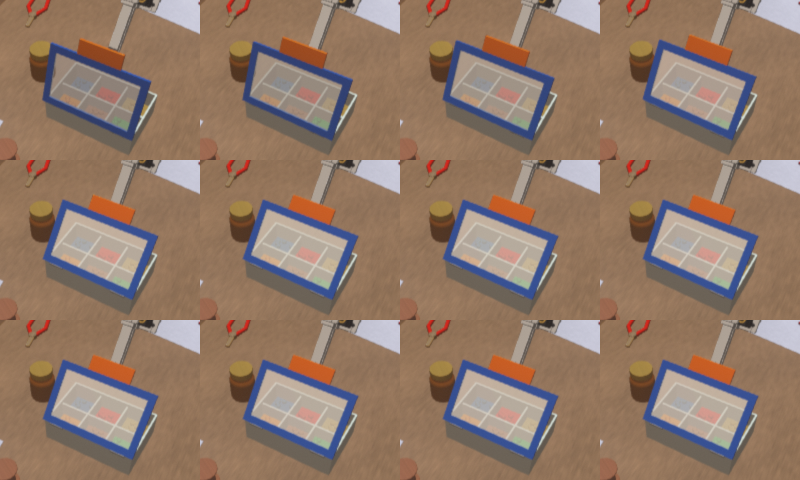

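The lid has been held still on the finger since about t=12.8 s. The tab in the side picture stays at (350,175). Now I lower it along the arc.

```bash
python3 - <<'E'
from cell import r
from geo import *
import cv2
ms=[]
for q in (.72,.6,.48,.36,.26,.18): r.movel(tcp(Ccatch(q)),28)
r.wait(.2);print(r.observe()["time"]);ms.append(r.get_image("side")["pixels"]);ms.append(r.get_image("top")["pixels"])
for m,n,(x,y) in zip(ms,("side","top"),((260,100),(280,140))):
    c=cv2.resize(m[y:y+150,x:x+190],None,fx=3.8,fy=3.8,interpolation=2)
    for q,col in((0.18,(0,255,255)),(0,(0,255,0))):
        for p in proj(n,case2w(CP,[lidpt(q,130,k,NO) for k in(-102,102)]+[lidpt(q,160,k,NO) for k in(-45,45)]))-[x,y]: cv2.circle(c,tuple(int(v*3.8+2) for v in p),4,col,1)
    cv2.imwrite(f"pics/h_{n}.png",c)
E
```

```text
19.9333
```

View pics/h_side.png

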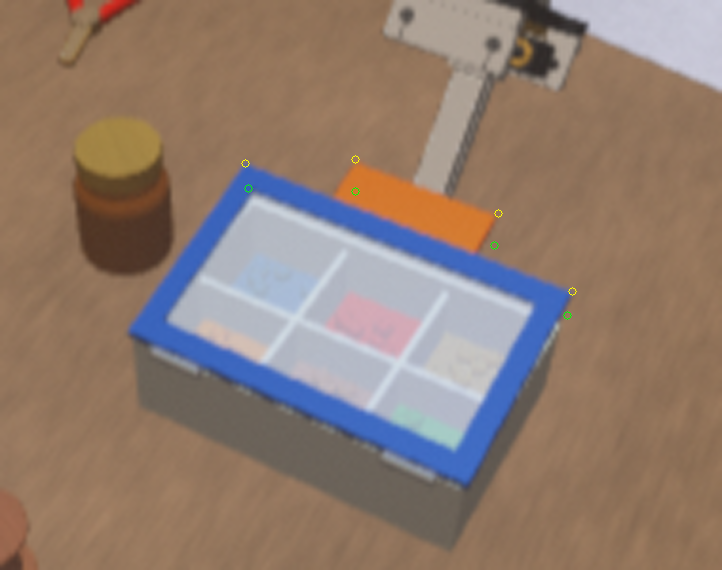

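The lid rests on the finger at about 0.17 rad, which agrees with the command. Lowering the rest slowly.

```bash
python3 - <<'E'
from cell import r
from geo import *
import cv2
for q in (.12,.07,.03,0.): r.movel(tcp(Ccatch(q)),15)
for d in (4,8): r.movel(tcp(Ccatch(0)+[0,-d]),10)
r.wait(.2);print(r.observe()["time"],r.observe()["force"]);m=r.get_image("side")["pixels"];n="side";x,y=260,100
c=cv2.resize(m[y:y+150,x:x+190],None,fx=3.8,fy=3.8,interpolation=2)
for q,col in((0.05,(0,255,255)),(0,(0,255,0))):
    for p in proj(n,case2w(CP,[lidpt(q,130,k,NO) for k in(-102,102)]+[lidpt(q,160,k,NO) for k in(-45,45)]))-[x,y]: cv2.circle(c,tuple(int(v*3.8+2) for v in p),4,col,1)
cv2.imwrite(f"pics/i_{n}.png",c)
E
```

```text
23.85 [-1.00057447 -0.87885968 -0.47111937]
```

View pics/i_side.png

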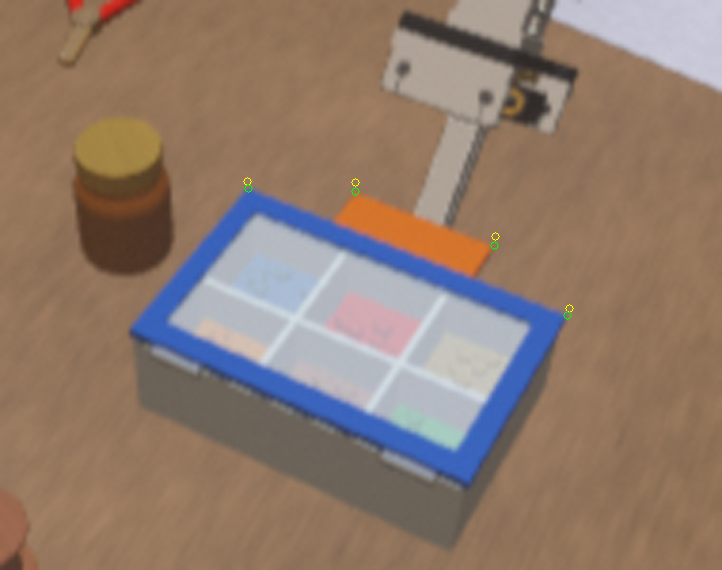

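The lid is shut; its corners sit on the green q=0 marks. Withdrawing the finger.

```bash
python3 - <<'E'
from cell import r
from geo import *
import cv2
r.movel(tcp(Ccatch(0)+[0,-12]),10)
r.movel(tcp(Ccatch(0)+[-70,-6]),40)
r.movel(tcp(Ccatch(0)+[-150,80]),100)
r.wait(.5);print(r.observe()["time"])
m=r.get_image("side")["pixels"];k=r.get_image("top")["pixels"]
for q in("bowl","jar","spool","lid_tab"): print(q,[(n,r.search_frame(n,q)[:1]) for n in("side","top")])
cv2.imwrite("pics/end.png",np.vstack([m[80:320,200:500],k[90:310,180:480]]))
E
```

```text
28.1833
bowl [('side', [{'at': [318.9, 276.5], 'conf': 0.85}]), ('top', [{'at': [227.7, 247.3], 'conf': 0.78}])]
jar [('side', [{'at': [294.9, 151.8], 'conf': 0.92}]), ('top', [{'at': [368.9, 143.4], 'conf': 0.75}])]
spool [('side', [{'at': [256.9, 243.0], 'conf': 0.8}]), ('top', [{'at': [237.5, 169.6], 'conf': 0.89}])]
lid_tab [('side', [{'at': [352.7, 184.4], 'conf': 0.71}]), ('top', [{'at': [343.5, 235.1], 'conf': 0.72}])]
```

View pics/end.png

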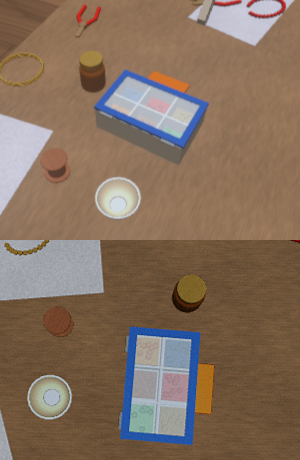

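The lid is shut, the finger is clear, and the bowl, jar and spool are where they began.

```bash
python3 -c "
from cell import r
print(r.job_done())"
```

```text
the job is handed in; nothing more can be done
None
```

The lid is shut and the job is handed in at about 28 s; the robot reports no verdict.

- **Release and fall:** I hooked the closed gripper behind the tab and pulled the lid past upright, releasing it at about 1.44 rad. It then fell freely, with no finger on it, for roughly 3 s.
- **Catch:** The back of the finger was waiting under the tab and stopped the lid at about 0.85 rad. The pictures show it staying still there for about 2 s.
- **Lowering:** I brought the lid down along its arc on the finger at 28 mm/s, then 15 mm/s, until it was shut. I then dropped the finger clear and drew it out to the front.

**Last checks:**
- **Lid:** its corners matched the predicted shut position in the side picture, and the final pictures show it shut with the gripper clear.
- **Bystanders:** the bowl, jar and spool were found within about 5 pixels of where they began, which is within the detectors' scatter.
- **Force:** the wrist readings have about 1 N of noise, as large as the lid's load. Contact was therefore judged from pictures and geometry, not from force.
- **Angle:** the lid sat about 0.02 to 0.03 rad further forward than the model predicted during the pull. I allowed for this when choosing the release angle.

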